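Spread rock specimens in a tray and index it onto the light panel

ROBOT

A 6-joint arm with a two-finger parallel gripper is mounted at the origin on the work surface. World frame = base frame: x ahead of the robot, y to its left, z up, the work surface at z = 0. Lengths are in m, angles in rad, forces in N, time in s.
With the tool pointing down it reaches from about 0.25 to 0.725 m from the base axis. Payload 4 kg.
Tool frame: the origin (TCP) lies midway between the tips of the shut fingers; the grasp point (between the pads) lies 19 mm behind it; x points along the fingers, y is the direction in which the jaws open and shut, and the axes are right-handed (so a half turn about x gives the same grasp; the last joint's range is limited). The gripper opens to 85 mm and grips with 20 to 120 N. Pads are 22 mm wide; open, the fingers measure 114 mm over their backs; the gripper's body (76 mm by 85 mm) begins 54 mm behind the grasp point. The pads swing forward as they close: fully open they stand 13 mm farther back than shut.
Start: joints at [1.175, 0.241, 0.005, 1.335, 0, 1.571], TCP at [0.193, 0.461, 0.231] pointing down, gripper open.
Joint ranges: [-2.72, 2.72], [-1.05, 1.87], [-1.09, 1.28], [-1.99, 2.15], [-1.42, 1.44], [-3.14, 3.14]. Speed limits (rad/s): [2.79, 2.79, 3.14, 3.14, 3.14, 3.14].

INTERFACE

Orientations are given as a unit quaternion [x, y, z, w].
In Python, from workcell import * gives the robot as it stands.
- The arm moves only by the tool play_rows, never from a script. Its argument "plan" is a list of rows, each a list of 7 numbers: the shift along the tool's x, y, z in mm, then the turn, a rotation vector about the tool's x, y, z in rad, then the closure, from -1 (fully open) to 1 (shut). In form: [[x, y, z, rx, ry, rz, grip], ...]. A call has 1 to 20 rows; each row shifts and turns the commanded pose from where the row before left it, along the tool's axes as they then stand; what a row does not reach is not made up. A row lasts 1/12 s, in which the tool goes at most 41.7 mm and 7.16 degrees, less where a joint would pass 70% of its speed; a pose out of reach is approached as far as the arm can. A call with a gripper value outside its range is refused whole. The fingers move at their own pace and stop on an object; the grip force is fixed at half the most. Time passes only in rows, so rows that do not move let the fingers close. It gives the time, the measured TCP pose, the force and the opening at its end, in the units of the state.
- get_obs(): the state, without advancing time (a new reading comes with each control period).
- camera(name): name is "side" or "top"; returns a dict with "frame" (420x560x3 uint8, red, green, blue), "depth" (420x560 float32, m along the optical axis (not along the pixel's ray), 0 where there is no reading), "fx", "fy", "cx", "cy" (pixels), "camera_from_world" (4x4, takes a point from world to camera coordinates). Camera axes: x right, y up, looking along -z (the intrinsics and any distortion apply to the point x, -y, -z); pixel columns grow to the right and rows downward; lengths in m; the calibration is good to about 2 mm. A picture is of the moment at which its call begins.
- job_done(): hands the job in, once; it reports no verdict.
Trained networks look in a picture, given as the dict that the camera call returned (one of the last four; its "shot" number tells which), for a name from the list of things; names that differ only in an ending like _2 or _b are one class to them, and where a whole thing is asked for, a point or a joint stands for the part that bears it (a point fixed in the world has none). Each returns a list of dicts, best first, with "confidence" (0 to 1); they miss things now and then, are a little off and sometimes report something else, mostly with a low value. They report only what shows in the picture. A call takes as long as a camera call. They do not tell look-alikes from the thing itself.
- search_frame(thing, picture): "centre" ([x, y, z] in m, in world coordinates, good to about 4 mm: the middle of the surface that is visible of it).
- pinpoint(thing, picture): "centre" ([x, y, z] in m, in world coordinates, good to about 4 mm: a listed point, or the origin of a listed thing).
The state is a dict: "clock": time; "joint_pos": joint angles; "joint_vel": joint speeds; "tau": joint torques, N m; "eef_pos": TCP position; "tool_rot": TCP orientation; "ft_force": force on the tool from outside, world axes, zero at the start; "ft_torque": the same for the moment, N m; "grip_width": finger opening in m.
Only numpy, scipy, OpenCV 4.12 (cv2) and the standard library are available. Lean on these libraries where they do the work, as an engineer would, in place of code of your own. Each camera call takes 0.05 s, during which the arm holds its last target. There are 200 camera calls.

TASK

Spread the heap of rock specimens, together with any specimens lying on the bench, into one even layer in the tray while it is at its loading station: each block down on the tray floor near the middle of a marked cell of its own, and none of the four quarters of the tray (two cells each) left empty. Then pull up the red spring plunger, slide the tray along to the next hole so that it sits over the light panel and let the plunger snap fully home, and then push the toggle lever all the way across to switch the light on. The specimens must still be spread so at the end (put right any that shift), and the other things on the bench are to be left where they are.

Things in the scene. Friction and masses are not known exactly. Their poses are not given: they have to be found in the camera images.
- rock0: Rock specimen block, sawn, rounded edges, 50 x 44 x 38 mm (its own x, y, z), about 0.2 kg; the origin is its centre. Colour: brick red with a darker band. Starts in the bottom of the heap in the tray.
- rock1: Rock specimen block, sawn, rounded edges, 50 x 44 x 38 mm (its own x, y, z), about 0.2 kg; the origin is its centre. Colour: mid grey. Starts in the bottom of the heap in the tray.
- rock2: Rock specimen block, sawn, rounded edges, 50 x 44 x 38 mm (its own x, y, z), about 0.2 kg; the origin is its centre. Colour: cream. Starts in the bottom of the heap in the tray.
- rock3: Rock specimen block, sawn, rounded edges, 50 x 44 x 38 mm (its own x, y, z), about 0.2 kg; the origin is its centre. Colour: dark green-grey. Starts in the bottom of the heap in the tray.
- rock4: Rock specimen block, sawn, rounded edges, 50 x 44 x 38 mm (its own x, y, z), about 0.2 kg; the origin is its centre. Colour: tan. Starts on top of the heap; may be absent.
- rock5: Rock specimen block, sawn, rounded edges, 50 x 44 x 38 mm (its own x, y, z), about 0.2 kg; the origin is its centre. Colour: slate grey. Starts on top of the heap; may be absent.
- rock6: Rock specimen block, sawn, rounded edges, 50 x 44 x 38 mm (its own x, y, z), about 0.2 kg; the origin is its centre. Colour: pink. Starts on the bench to the right of the light box; may be absent.
- rock7: Rock specimen block, sawn, rounded edges, 50 x 44 x 38 mm (its own x, y, z), about 0.2 kg; the origin is its centre. Colour: grey-green. Starts on the bench to the right of the light box; may be absent.
- lightbox: Fixed light box, 230 (x) x 540 (y) x 30 mm; origin: centre of its underside; y along its length (to the robot's left), x away from the robot. White light panel from y = -88 to 258 mm, the rest dark. On its front (x = -131 mm) an aluminium index bar, 28 mm wide, 30 mm high, with pin holes at y = -80 mm (loading station) and +80 mm (light panel; green mark).
- tray (a joint): Travel in m of the tray along the light box's +y: 0 in the loading hole (start), 0.160 in the light-panel hole; end stops at -0.010 and 0.175. Locked while the plunger's pin is in a hole (play 1.5 mm); otherwise slides with about 2 N of friction and stays where it is left.
- tray_floor (a point): Centre of the tray's clear floor, upper face, 40 mm above the bench; moves with the tray; axes as the light box's. Inside 200 (x) x 340 (y) mm; blue walls 5 mm thick, 12 mm above the floor. Dark lines mark 2 x 4 cells, one block each: centres at x = -50, 50 and y = -123, -41, 41, 123 mm. A dark lug on the front wall, flush with its top, carries the plunger.
- plunger (a joint): Lift in m of the spring plunger on the tray's front lug: 0 with its 8 mm pin fully down (12 mm deep) in a hole, at most 0.018. Above 0.012 the pin is free of the bar; resting on the bar between holes it reads 0.012. The spring pulls down with 4 N at 0 and 10 N at full lift; let go, it drops, and it snaps in by itself over a hole.
- plunger_knob (a point): Centre of the red round plunger knob, 30 mm across, 32 mm high, on a 12 mm stem; its axis is vertical, 131 mm in front (-x) of the tray's centre; 86 mm above the bench with the pin down.
- light_switch (a joint): Angle in rad of the light switch's toggle lever: 0 leaning towards -x (off, as it starts), 1.0 leaning towards +x (on). It stays where it is left and moves with about 1 N at the ball.
- light_switch_tip (a point): Centre of the green 26 mm ball on the 80 mm toggle lever, on a fixed grey block (70 x 50 x 25 mm) left of the light box. Pivot 22 mm above the bench; the ball starts about 92 mm high, 38 mm to the -x side of the pivot, and swings over to 38 mm on its +x side at the same height (world x within 0.15 rad).
- wash_bottle: White bottle, 72 mm across, 130 mm high, behind the light box; origin at the underside's centre (the brush: under its middle). A bystander.
- blue_cap: Blue screw cap, 64 mm across, 18 mm high; origin at the underside's centre (the brush: under its middle). A bystander.
- dust_brush: Dusting brush, 200 mm long; origin at the underside's centre (the brush: under its middle). A bystander.
- beaker: Glass beaker, 72 mm across, 90 mm high, behind the light box; origin at the underside's centre (the brush: under its middle). A bystander.
- sample_jar: Amber jar with black lid, 60 mm across, 85 mm high, right of the light box at the back; origin at the underside's centre (the brush: under its middle). A bystander.
Not all that is in view belongs to the job. Leave any turquoise look-alike of the rock1 alone. Leave any yellow look-alike of the rock3 alone.

How it is judged:
By the outcome, as a careful person would: the job done as asked, in the order asked, and still so for the second after the job is handed in, with the robot touching nothing.
Of rock4, rock5, rock6, rock7 only 2 to 4 are there at a start; the rules pass over those that are not, and their reading is None.
At some moment in a run one of rock0, rock1, rock2, rock3, rock4, rock5, rock6, rock7 may be knocked a few centimetres aside while the robot is not near it.
Once in a run the grip may slacken for a moment while it holds something.
It also fails if it takes over 210 s, if anything falls off the work surface, if the arm or the gripper's body presses on something with over 40 N, if the wrist force passes 120 N, or if a joint passes its speed limit or range.

## Working session

There is one attempt and no reset: what is moved stays moved. The work goes in short steps, Python scripts to look and compute and a tool call to move; the robot and the scene stay as the last step left them, time stands still between calls to the robot, and variables do not carry over. Pictures are saved under pics/ and viewed, about 12 in all and at most 16, crops included, and the job is handed in when it is done.

Besides the shell and the picture viewer there is one more tool, called after "Emit:" as name([rows], argument=value, ...), one row to a line, values as JSON. play_rows: Moves the arm, as the interface text tells. Its arguments: {"type":"object","properties":{"plan":{"type":"array","items":{"type":"array","items":{"type":"number"}}}},"required":["plan"]}

```bash
ls; mkdir -p pics
cat > h.py <<'E'
from workcell import *
import numpy as np, cv2
from scipy.spatial.transform import Rotation as R
def save(n,im): cv2.imwrite('pics/'+n,cv2.cvtColor(im,cv2.COLOR_RGB2BGR))
def cloud(c):
    d=c["depth"];v,u=np.indices(d.shape)
    p=np.stack([(u-c["cx"])/c["fx"]*d,-(v-c["cy"])/c["fy"]*d,-d,np.ones_like(d)],-1)
    w=p@np.linalg.inv(c["camera_from_world"]).T
    return w[...,:3]
def pix(c,p):
    q=c["camera_from_world"]@np.r_[p,1];return (c["cx"]+c["fx"]*q[0]/-q[2], c["cy"]+c["fy"]*q[1]/q[2])
E
python3 - <<'E'
from h import *
o=get_obs();print(o)
t=camera("top");s=camera("side")
save('t0.png',t["frame"]);save('s0.png',s["frame"])
for n in ["rock%d"%i for i in range(8)]+["lightbox","tray_floor","plunger_knob","light_switch_tip","sample_jar","blue_cap","dust_brush"]:
    for c,k in((t,'T'),(s,'S')):
        for r in pinpoint(n,c)[:3]:
            print(n,k,np.round(r["centre"],3),round(r["confidence"],2),np.round(pix(c,r["centre"])))
print(t["fx"],np.linalg.inv(t["camera_from_world"]).round(3))
E
```

```text
pics
{'clock': 0.0, 'joint_pos': array([1.17498826e+00, 2.41447054e-01, 3.72925552e-03, 1.33514989e+00,
       7.56445428e-06, 1.57080764e+00]), 'joint_vel': array([ 0.00063472, -0.00150987, -0.0012348 , -0.00046831,  0.00114351,
        0.0012727 ]), 'tau': array([-1.62835811e-03, -3.72319973e+01,  2.52406991e+01,  1.69805204e-02,
       -6.02596424e-05,  9.53655331e-06]), 'eef_pos': array([0.19253963, 0.46078066, 0.23039782]), 'tool_rot': array([ 0.13831393,  0.69345009, -0.13974896,  0.69315688]), 'ft_force': array([0.90999364, 0.32333297, 0.57410835]), 'ft_torque': array([ 0.03152594, -0.01225359,  0.02256336]), 'grip_width': 0.08506300308133212}
rock0 T [ 0.444 -0.408  0.021] 0.94 [452. 249.]
rock0 T [ 0.543 -0.163  0.061] 0.88 [359. 211.]
rock0 T [ 0.606 -0.213  0.059] 0.84 [377. 186.]
rock0 S [ 0.437 -0.406  0.016] 0.88 [387. 390.]
rock0 S [ 0.323 -0.141  0.018] 0.84 [247. 336.]
rock0 S [ 0.602 -0.214  0.063] 0.83 [363. 266.]
rock1 T [ 0.444 -0.408  0.021] 0.94 [452. 249.]
rock1 T [ 0.543 -0.163  0.061] 0.88 [359. 211.]
rock1 T [ 0.606 -0.213  0.059] 0.84 [377. 186.]
rock1 S [
[... 2306 characters left out ...]
-0.1    0.09 ] 0.76 [279. 267.]
plunger_knob S [ 0.593 -0.096  0.039] 0.59 [319. 246.]
light_switch_tip T [0.435 0.37  0.09 ] 0.47 [142. 257.]
light_switch_tip S [0.439 0.368 0.092] 0.49 [148. 166.]
sample_jar T [ 0.676 -0.423  0.002] 0.66 [451. 161.]
sample_jar S [ 0.686 -0.421 -0.001] 0.58 [459. 317.]
blue_cap T [0.642 0.381 0.   ] 0.88 [149. 179.]
blue_cap S [ 0.642  0.38  -0.002] 0.65 [209. 157.]
blue_cap S [ 0.684 -0.421  0.   ] 0.24 [459. 318.]
dust_brush T [ 0.622  0.458 -0.001] 0.65 [120. 186.]
dust_brush S [0.623 0.46  0.001] 0.75 [188. 147.]
479.0612822225861 [[-0.014  0.995 -0.094  0.442]
 [-1.    -0.014  0.008  0.034]
 [ 0.006  0.094  0.996  1.258]
 [ 0.     0.     0.     1.   ]]
```

Run:
```python
from h import *
t=camera("top")
im=t["frame"];print(im.shape)
big=np.vstack([cv2.resize(im[140:330,90:490],(800,380),interpolation=cv2.INTER_CUBIC)])
save('t1.png',big)
save('t2.png',cv2.resize(im[150:250,280:480],(800,400),interpolation=cv2.INTER_CUBIC))
w=cloud(t);
for r in pinpoint("rock0",t): print(np.round(r["centre"],3),round(r["confidence"],2),np.round(pix(t,r["centre"])), im[tuple(np.array(pix(t,r["centre"])).round().astype(int)[::-1])])
for r in search_frame("rock0",t): print('sf',np.round(r["centre"],3),round(r["confidence"],2),np.round(pix(t,r["centre"])))
```

```text
(420, 560, 3)
[ 0.443 -0.408  0.023] 0.85 [453. 249.] [149 108  92]
[ 0.546 -0.164  0.062] 0.79 [359. 209.] [164 146 108]
[ 0.603 -0.216  0.062] 0.77 [379. 187.] [88 85 79]
[ 0.584 -0.106  0.06 ] 0.74 [336. 195.] [117  57  42]
[ 0.368 -0.312  0.016] 0.73 [416. 279.] [177 147  10]
[ 0.32  -0.139  0.02 ] 0.69 [349. 299.] [  2 109 106]
[ 0.644 -0.151  0.059] 0.64 [353. 171.] [46 58 46]
[ 0.56  -0.406  0.018] 0.6 [449. 204.] [ 97 100  79]
[ 0.46  -0.104  0.085] 0.26 [337. 244.] [155  15   6]
sf [ 0.6   -0.208  0.078] 0.92 [377. 187.]
sf [ 0.543 -0.159  0.08 ] 0.9 [358. 210.]
sf [ 0.366 -0.305  0.035] 0.88 [415. 281.]
sf [ 0.555 -0.401  0.036] 0.86 [449. 206.]
sf [ 0.579 -0.106  0.078] 0.83 [336. 196.]
sf [ 0.441 -0.402  0.039] 0.83 [453. 250.]
sf [ 0.322 -0.134  0.042] 0.56 [348. 299.]
sf [0.645 0.455 0.016] 0.54 [119. 177.]
```

View pics/t1.png

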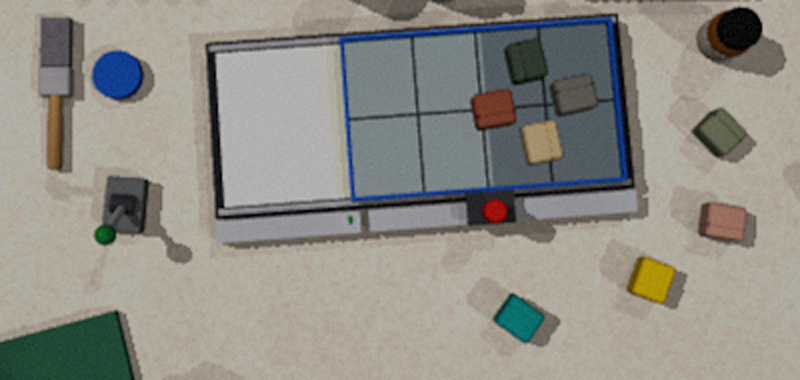

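View pics/t2.png

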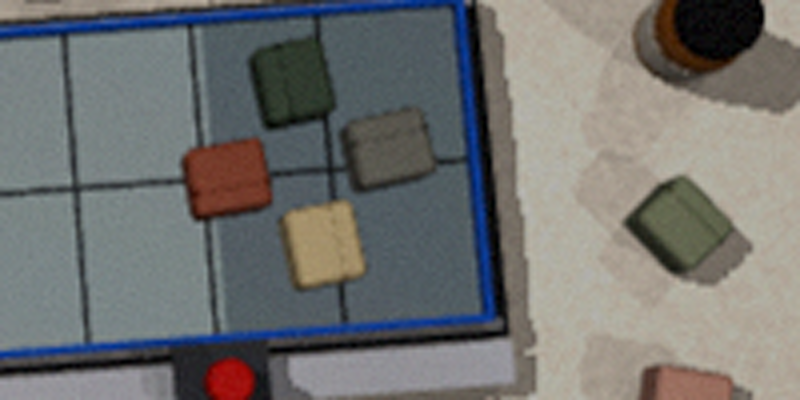

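View pics/s0.png

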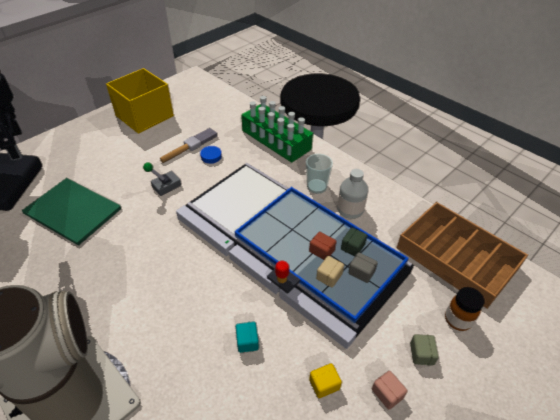

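```bash
cat >> h.py <<'E'
def tray(c,off=None):
    # blue wall -> tray centre & yaw
    w=cloud(c);im=c["frame"].astype(int)
    m=(im[...,2]>im[...,0]+60)&(im[...,2]>im[...,1]+45)&(w[...,2]>.03)&(w[...,2]<.07)&(abs(w[...,1])<.33)
    return cv2.minAreaRect(w[m][:,:2].astype(np.float32)*1000),m.sum()
def rocks(c,T=None):
    w=cloud(c);out=[]
    for lo,hi,reg in((.066,.14,'tray'),(.026,.045,'bench')):
        m=(w[...,2]>lo)&(w[...,2]<hi)
        if reg=='tray': m&=(w[...,0]>.49)&(w[...,0]<.7)&(w[...,1]>-.29)&(w[...,1]<.25)
        else: m&=(w[...,0]>.28)&(w[...,0]<.62)&(w[...,1]>-.5)&(w[...,1]<-.31)
        n,l,st,_=cv2.connectedComponentsWithStats(m.astype(np.uint8),connectivity=4)
        for i in range(1,n):
            if st[i,4]<120: continue
            k=l==i;P=w[k]
            (x,y),(a,b),ang=cv2.minAreaRect(P[:,:2].astype(np.float32)*1000)
            g=np.deg2rad(ang if a>=b else ang+90)   # long axis direction
            out.append(dict(reg=reg,c=np.array([x,y]),size=(max(a,b),min(a,b)),yaw=(g+np.pi/2)%np.pi-np.pi/2,z=np.median(P[:,2]),col=np.median(c["frame"][k],0).astype(int),n=int(st[i,4])))
    return out
def psi():
    o=get_obs();y=R.from_quat(o["tool_rot"]).as_matrix()[:,1];return np.arctan2(y[1],y[0])
def route(wps):
    """wps: (x,y,z in mm, jaw yaw (mod pi) or None, maxstep). prints n rows x constant row"""
    o=get_obs();M=R.from_quat(o["tool_rot"]).as_matrix();p=o["eef_pos"]*1000
    a0=a=psi();j1=o["joint_pos"][0];j6=o["joint_pos"][5]
    print('tool x',M[:,0].round(3),'p',p.round(1),'psi',round(a,3),'j6',round(j6,3))
    ja=np.arctan2(p[1],p[0])
    for q in wps:
        t=np.array(q[:3],float);ms=q[4] if len(q)>4 else 35
        ty=a if q[3] is None else q[3]
        d=(ty-a+np.pi/2)%np.pi-np.pi/2
        n=int(max(1,np.ceil(np.linalg.norm(t-p)/ms),np.ceil(abs(d)/.115)))
        S=np.zeros((2,2))
        for k in range(n):
            b=a+k*d/n; S+=np.array([[np.cos(b),np.sin(b)],[np.sin(b),-np.cos(b)]]) # cols: tool y, tool z (x down)
        s=np.linalg.solve(S,(t-p)[:2])
        print(n,'x [%.1f,%.1f,%.1f,%.3f,0,0]'%(-(t-p)[2]/n,s[0],s[1],-d/n),'->',t.round(),'j6~%.2f'%(j6+np.arctan2(t[1],t[0])-ja-(a+d-a0)))
        p=t;a=a+d
E
python3 - <<'E'
from h import *
t=camera("top")
print(tray(t))
for r in rocks(t): print(r)
M=R.from_quat(get_obs()["tool_rot"]).as_matrix();print(M.round(3))
for i in range(3):
  for n in("tray_floor","plunger_knob","lightbox","light_switch_tip"):
    for k in("top","side")[i%2:i%2+1]:
      r=pinpoint(n,camera(k));print(n,k,[ (np.round(q["centre"],3),round(q["confidence"],2)) for q in r[:1]])
# knob depth
w=cloud(t);im=t["frame"].astype(int)
m=(im[...,0]>130)&(im[...,1]<50)&(w[...,2]>.08);print('knob',w[m].mean(0),m.sum(),w[m].min(0),w[m].max(0))
m=(im[...,1]>im[...,0]+40)&(im[...,1]>im[...,2]+30)&(w[...,2]>.06)&(w[...,0]<.55);print('ball',w[m].mean(0),m.sum(),w[m].min(0),w[m].max(0))
E
```

```text
(((590.3192138671875, -97.8929443359375), (213.97438049316406, 355.9303283691406), 3.4690496921539307), np.int64(860))
{'reg': 'tray', 'c': array([ 644.82025146, -149.15687561]), 'size': (50.709896087646484, 44.49763870239258), 'yaw': np.float64(0.2370764810963737), 'z': np.float64(0.07582011317313675), 'col': array([45, 55, 43]), 'n': 348}
{'reg': 'tray', 'c': array([ 601.54589844, -208.31480408]), 'size': (51.15731430053711, 44.420223236083984), 'yaw': np.float64(-1.365537030715863), 'z': np.float64(0.07588339671715016), 'col': array([86, 83, 75]), 'n': 354}
{'reg': 'tray', 'c': array([ 584.04443359, -106.91981506]), 'size': (50.857242584228516, 43.94535446166992), 'yaw': np.float64(-1.3993190793407067), 'z': np.float64(0.07549367491698056), 'col': array([113,  55,  39]), 'n': 351}
{'reg': 'tray', 'c': array([ 541.5871582 , -165.45687866]), 'size': (49.528472900390625, 44.982051849365234), 'yaw': np.float64(0.1921998198835575), 'z': np.float64(0.07574897019891891), 'col': array([160, 141, 103]), 'n': 352}
{'reg': 'bench', 'c': array([ 554.21240234, -404.02001953]), 'size': (52.0012
[... 905 characters left out ...]

tray_floor side [(array([ 0.592, -0.093,  0.04 ]), 0.89)]
plunger_knob side [(array([ 0.584, -0.106,  0.057]), 0.58)]
lightbox side [(array([ 0.583, -0.019,  0.002]), 0.97)]
light_switch_tip side [(array([0.437, 0.366, 0.092]), 0.42)]
tray_floor top [(array([ 0.589, -0.096,  0.036]), 0.8)]
plunger_knob top [(array([ 0.461, -0.105,  0.082]), 0.61)]
lightbox top [(array([ 0.584, -0.019,  0.003]), 0.91)]
light_switch_tip top [(array([0.436, 0.368, 0.09 ]), 0.56)]
knob [ 0.4582618  -0.10255632  0.10023531] 84 [ 0.44789591 -0.11430288  0.09470066] [ 0.46972403 -0.0899661   0.10709019]
ball [0.43676087 0.33363045 0.21999659] 68 [0.42605292 0.03398346 0.09459305] [0.44523396 0.37778822 1.25839931]
```

```bash
cat >> h.py <<'E'
C=np.array([590.5,-97.]);TY=.0605
def cell(x,y): return C+x*np.array([np.cos(TY),np.sin(TY)])+y*np.array([-np.sin(TY),np.cos(TY)])
E
python3 - <<'E'
from h import *
c=cell(-50,41)
route([(400,200,180,None),(584,-107,110,.171),(584,-107,44,None,20),(584,-107,110,None),(*c,100,.0605),(*c,45,None,15),(*c,110,None)])
E
```

```text
tool x [-0. -0. -1.] p [192.8 461.3 231.3] psi 1.175 j6 1.571
10 x [5.1,-16.1,29.2,-0.000,0,0] -> [400. 200. 180.] j6~0.86
11 x [6.4,-6.0,33.4,0.091,0,0] -> [ 584. -107.  110.] j6~1.22
4 x [16.5,0.0,-0.0,-0.000,0,0] -> [ 584. -107.   44.] j6~1.22
2 x [-33.0,0.0,-0.0,-0.000,0,0] -> [ 584. -107.  110.] j6~1.22
2 x [5.0,-19.3,-27.0,0.055,0,0] -> [538. -59. 100.] j6~1.40
4 x [13.8,0.0,-0.0,-0.000,0,0] -> [538. -59.  45.] j6~1.40
2 x [-32.5,0.0,-0.0,-0.000,0,0] -> [538. -59. 110.] j6~1.40
```

Emit:
play_rows([
  [5.1,-16.1,29.2,0,0,0,-0.55],
  [5.1,-16.1,29.2,0,0,0,-0.55],
  [5.1,-16.1,29.2,0,0,0,-0.55],
  [5.1,-16.1,29.2,0,0,0,-0.55],
  [5.1,-16.1,29.2,0,0,0,-0.55],
  [5.1,-16.1,29.2,0,0,0,-0.55],
  [5.1,-16.1,29.2,0,0,0,-0.55],
  [5.1,-16.1,29.2,0,0,0,-0.55],
  [5.1,-16.1,29.2,0,0,0,-0.55],
  [5.1,-16.1,29.2,0,0,0,-0.55],
])

```text
clock: 3.83
eef_pos: [0.401, 0.1988, 0.1803]
tool_rot: [0.139, 0.693, -0.139, 0.693]
ft_force: [0.3, 1.1, -0.0]
grip_width: 0.0664
```

Emit:
play_rows([
  [6.4,-6,33.4,0.091,0,0,-0.55],
  [6.4,-6,33.4,0.091,0,0,-0.55],
  [6.4,-6,33.4,0.091,0,0,-0.55],
  [6.4,-6,33.4,0.091,0,0,-0.55],
  [6.4,-6,33.4,0.091,0,0,-0.55],
  [6.4,-6,33.4,0.091,0,0,-0.55],
  [6.4,-6,33.4,0.091,0,0,-0.55],
  [6.4,-6,33.4,0.091,0,0,-0.55],
  [6.4,-6,33.4,0.091,0,0,-0.55],
  [6.4,-6,33.4,0.091,0,0,-0.55],
  [6.4,-6,33.4,0.091,0,0,-0.55],
  [0,0,0,0,0,0,-0.55],
  [0,0,0,0,0,0,-0.55],
])

```text
clock: 4.92
eef_pos: [0.5844, -0.1084, 0.109]
tool_rot: [0.455, 0.541, -0.456, 0.54]
ft_force: [-0.5, -0.1, 0.0]
grip_width: 0.0661
```

Run:
```python
from h import *
print(get_obs()["grip_width"],get_obs()["clock"])
c=cell(-50,41)
route([(584,-107,110,.171),(584,-107,44,None,20),(584,-107,110,None),(*c,100,.0605),(*c,45,None,15),(*c,110,None)])
```

```text
0.0660891102464324 4.9167
tool x [-0.001  0.    -1.   ] p [ 584.4 -108.4  109. ] psi 0.171 j6 1.217
1 x [-1.0,-0.2,-1.4,-0.000,0,0] -> [ 584. -107.  110.] j6~1.22
4 x [16.5,0.0,-0.0,-0.000,0,0] -> [ 584. -107.   44.] j6~1.22
2 x [-33.0,0.0,-0.0,-0.000,0,0] -> [ 584. -107.  110.] j6~1.22
2 x [5.0,-19.3,-27.0,0.055,0,0] -> [538. -59. 100.] j6~1.40
4 x [13.8,0.0,-0.0,-0.000,0,0] -> [538. -59.  45.] j6~1.40
2 x [-32.5,0.0,-0.0,-0.000,0,0] -> [538. -59. 110.] j6~1.40
```

Emit:
play_rows([
  [16,0,0,0,0,0,-0.55],
  [16,0,0,0,0,0,-0.55],
  [16,0,0,0,0,0,-0.55],
  [16,0,0,0,0,0,-0.55],
  [0,0,0,0,0,0,1],
  [0,0,0,0,0,0,1],
  [0,0,0,0,0,0,1],
  [0,0,0,0,0,0,1],
  [0,0,0,0,0,0,1],
  [0,0,0,0,0,0,1],
  [-20,0,0,0,0,0,1],
  [-20,0,0,0,0,0,1],
  [-20,0,0,0,0,0,1],
  [0,0,0,0,0,0,1],
  [0,0,0,0,0,0,1],
])

```text
clock: 6.17
eef_pos: [0.5862, -0.1068, 0.1075]
tool_rot: [0.455, 0.54, -0.454, 0.543]
ft_force: [-0.3, 0.2, -2.4]
grip_width: 0.0427
```

Run:
```python
from h import *
print(get_obs()["grip_width"],get_obs()["clock"])
c=cell(-50,41)
route([(*c,100,.0605,25),(*c,46,None,14),(*c,110,None), (645,-149.5,110,1.808),(645,-149.5,44,None,20)])
```

```text
0.04268226175658881 6.1667
tool x [ 0.004 -0.001 -1.   ] p [ 586.2 -106.8  107.5] psi 0.174 j6 1.217
3 x [2.5,-13.7,-17.9,0.038,0,0] -> [538. -59. 100.] j6~1.40
4 x [13.5,0.0,-0.0,-0.000,0,0] -> [538. -59.  46.] j6~1.40
2 x [-32.0,0.0,-0.0,-0.000,0,0] -> [538. -59. 110.] j6~1.40
13 x [-0.0,11.6,1.4,0.107,0,0] -> [ 645. -150.  110.] j6~2.68
4 x [16.5,-0.0,-0.0,-0.000,0,0] -> [ 645. -150.   44.] j6~2.68
```

Emit:
play_rows([
  [2.5,-13.7,-17.9,0.038,0,0,1],
  [2.5,-13.7,-17.9,0.038,0,0,1],
  [2.5,-13.7,-17.9,0.038,0,0,1],
  [13.5,0,0,0,0,0,1],
  [13.5,0,0,0,0,0,1],
  [13.5,0,0,0,0,0,1],
  [13,0,0,0,0,0,1],
  [0,0,0,0,0,0,1],
  [0,0,0,0,0,0,1],
  [0,0,0,0,0,0,1],
])

```text
clock: 7.0
eef_pos: [0.5359, -0.0588, 0.0443]
tool_rot: [0.484, 0.515, -0.485, 0.514]
ft_force: [-1.7, -0.5, 2.6]
grip_width: 0.0431
```

Emit:
play_rows([
  [0,0,0,0,0,0,-0.38],
  [0,0,0,0,0,0,-0.38],
  [0,0,0,0,0,0,-0.38],
  [0,0,0,0,0,0,-0.38],
  [-22,0,0,0,0,0,-0.38],
  [-22,0,0,0,0,0,-0.38],
  [-22,0,0,0,0,0,-0.55],
])

```text
clock: 7.58
eef_pos: [0.5364, -0.0588, 0.1111]
tool_rot: [0.484, 0.515, -0.485, 0.514]
ft_force: [-0.5, -0.0, 0.8]
grip_width: 0.0658
```

Emit:
play_rows([
  [0,11.6,1.4,0.107,0,0,-0.55],
  [0,11.6,1.4,0.107,0,0,-0.55],
  [0,11.6,1.4,0.107,0,0,-0.55],
  [0,11.6,1.4,0.107,0,0,-0.55],
  [0,11.6,1.4,0.107,0,0,-0.55],
  [0,11.6,1.4,0.107,0,0,-0.55],
  [0,11.6,1.4,0.107,0,0,-0.55],
  [0,11.6,1.4,0.107,0,0,-0.55],
  [0,11.6,1.4,0.107,0,0,-0.55],
  [0,11.6,1.4,0.107,0,0,-0.55],
  [0,11.6,1.4,0.107,0,0,-0.55],
  [0,11.6,1.4,0.107,0,0,-0.55],
  [0,11.6,1.4,0.107,0,0,-0.55],
  [0,0,0,0,0,0,-0.55],
  [0,0,0,0,0,0,-0.55],
])

```text
clock: 8.83
eef_pos: [0.6437, -0.1496, 0.1104]
tool_rot: [-0.702, -0.085, 0.702, -0.085]
ft_force: [-0.0, 0.1, 0.6]
grip_width: 0.066
```

Run:
```python
from h import *
print(get_obs()["grip_width"],get_obs()["clock"])
c=cell(50,-41)
route([(645,-149.5,110,1.808),(645,-149.5,44,None,20),(645,-149.5,100,None),(*c,100,1.631,25),(*c,46,None,14),(*c,110,None)])
```

```text
0.06596787638312512 8.8333
tool x [-0.  0. -1.] p [ 643.7 -149.6  110.4] psi -1.329 j6 2.672
1 x [0.4,0.2,-1.3,0.004,0,0] -> [ 645. -150.  110.] j6~2.68
4 x [16.5,-0.0,-0.0,-0.000,0,0] -> [ 645. -150.   44.] j6~2.68
2 x [-28.0,-0.0,-0.0,-0.000,0,0] -> [ 645. -150.  100.] j6~2.68
2 x [-0.0,-7.4,-0.4,0.088,0,0] -> [ 643. -135.  100.] j6~2.87
4 x [13.5,-0.0,-0.0,-0.000,0,0] -> [ 643. -135.   46.] j6~2.87
2 x [-32.0,-0.0,-0.0,-0.000,0,0] -> [ 643. -135.  110.] j6~2.87
```

Emit:
play_rows([
  [16.4,0,-1.2,0,0,0,-0.55],
  [16.4,0,0,0,0,0,-0.55],
  [16.4,0,0,0,0,0,-0.55],
  [16.4,0,0,0,0,0,-0.55],
  [0,0,0,0,0,0,1],
  [0,0,0,0,0,0,1],
  [0,0,0,0,0,0,1],
  [0,0,0,0,0,0,1],
  [0,0,0,0,0,0,1],
  [0,0,0,0,0,0,1],
  [-15,0,0,0,0,0,1],
  [-15,0,0,0,0,0,1],
  [0,-7.4,-0.4,0.088,0,0,1],
  [0,-7.4,-0.4,0.088,0,0,1],
  [0,0,0,0,0,0,1],
  [0,0,0,0,0,0,1],
])

```text
clock: 10.17
eef_pos: [0.6429, -0.1342, 0.0757]
tool_rot: [0.707, 0.023, -0.707, 0.024]
ft_force: [0.4, -0.1, -2.3]
grip_width: 0.0432
```

Emit:
play_rows([
  [14.5,0,0,0,0,0,1],
  [14.5,0,0,0,0,0,1],
  [0,0,0,0,0,0,1],
  [0,0,0,0,0,0,1],
  [0,0,0,0,0,0,-0.38],
  [0,0,0,0,0,0,-0.38],
  [0,0,0,0,0,0,-0.38],
  [0,0,0,0,0,0,-0.38],
  [-22,0,0,0,0,0,-0.38],
  [-22,0,0,0,0,0,-0.38],
  [-22,0,0,0,0,0,-0.55],
])

```text
clock: 11.08
eef_pos: [0.6425, -0.1342, 0.1128]
tool_rot: [-0.706, -0.023, 0.707, -0.023]
ft_force: [-0.3, 0.4, 0.0]
grip_width: 0.0659
```

Run:
```python
from h import *
print(get_obs()["grip_width"],get_obs()["clock"])
c=cell(-50,-41)
p=(541.5,-165.5)
route([(*p,110,1.763),(*p,44,None,20),(*p,74,None),(*c,74,1.631,25),(*c,45,None,15),(*c,110,None)])
for r in rocks(camera("top")):
  if r["reg"]=="tray": print(r["c"],r["size"],r["yaw"],r["col"])
```

```text
0.06593786810665303 11.0833
tool x [-0.001  0.    -1.   ] p [ 642.5 -134.2  112.8] psi -1.507 j6 2.872
4 x [0.7,5.0,26.0,-0.032,0,0] -> [ 542. -166.  110.] j6~2.65
4 x [16.5,-0.0,-0.0,-0.000,0,0] -> [ 542. -166.   44.] j6~2.65
1 x [-30.0,-0.0,-0.0,-0.000,0,0] -> [ 542. -166.   74.] j6~2.65
2 x [-0.0,-12.0,-2.7,0.066,0,0] -> [ 543. -141.   74.] j6~2.83
2 x [14.5,-0.0,-0.0,-0.000,0,0] -> [ 543. -141.   45.] j6~2.83
2 x [-32.5,-0.0,-0.0,-0.000,0,0] -> [ 543. -141.  110.] j6~2.83
[534.71179199 -60.93315125] (49.643287658691406, 44.1274299621582) -1.519734960809508 [106  52  38]
```

Emit:
play_rows([
  [0.7,5,26,-0.032,0,0,-0.55],
  [0.7,5,26,-0.032,0,0,-0.55],
  [0.7,5,26,-0.032,0,0,-0.55],
  [0.7,5,26,-0.032,0,0,-0.55],
  [0,0,0,0,0,0,-0.55],
  [16.5,0,0,0,0,0,-0.55],
  [16.5,0,0,0,0,0,-0.55],
  [16.5,0,0,0,0,0,-0.55],
  [16.5,0,0,0,0,0,-0.55],
  [0,0,0,0,0,0,1],
  [0,0,0,0,0,0,1],
  [0,0,0,0,0,0,1],
  [0,0,0,0,0,0,1],
  [0,0,0,0,0,0,1],
  [0,0,0,0,0,0,1],
  [-15,0,0,0,0,0,1],
  [-15,0,0,0,0,0,1],
  [0,-12,-2.7,0.066,0,0,1],
  [0,-12,-2.7,0.066,0,0,1],
  [0,0,0,0,0,0,1],
])

```text
clock: 12.8
eef_pos: [0.5437, -0.1396, 0.0742]
tool_rot: [0.707, 0.022, -0.706, 0.021]
ft_force: [0.1, 0.1, -2.3]
grip_width: 0.0432
```

Emit:
play_rows([
  [0,0,0,0,0,0,1],
  [14.5,0,0,0,0,0,1],
  [14.5,0,0,0,0,0,1],
  [0,0,0,0,0,0,1],
  [0,0,0,0,0,0,1],
  [0,0,0,0,0,0,-0.38],
  [0,0,0,0,0,0,-0.38],
  [0,0,0,0,0,0,-0.38],
  [0,0,0,0,0,0,-0.38],
  [-22,0,0,0,0,0,-0.38],
  [-22,0,0,0,0,0,-0.38],
  [-22,0,0,0,0,0,-0.55],
])

```text
clock: 13.8
eef_pos: [0.543, -0.1412, 0.1112]
tool_rot: [-0.706, -0.021, 0.707, -0.021]
ft_force: [0.3, 1.2, -0.4]
grip_width: 0.0659
```

Run:
```python
from h import *
print(get_obs()["grip_width"],get_obs()["clock"])
c=cell(50,-123)
p=(601.5,-208.3)
route([(*p,110,.205),(*p,44,None,20),(*p,74,None),(*c,74,.0605,25),(*c,45,None,15),(*c,110,None)])
```

```text
0.06591394604615344 13.8
tool x [-0.001  0.    -1.   ] p [ 543.  -141.2  111.2] psi -1.511 j6 2.827
13 x [0.1,1.9,-7.2,0.110,0,0] -> [ 602. -208.  110.] j6~4.17
4 x [16.5,-0.0,0.0,-0.000,0,0] -> [ 602. -208.   44.] j6~4.17
1 x [-30.0,-0.0,0.0,-0.000,0,0] -> [ 602. -208.   74.] j6~4.17
2 x [-0.0,-22.1,-8.1,0.072,0,0] -> [ 648. -217.   74.] j6~4.33
2 x [14.5,-0.0,0.0,-0.000,0,0] -> [ 648. -217.   45.] j6~4.33
2 x [-32.5,-0.0,0.0,-0.000,0,0] -> [ 648. -217.  110.] j6~4.33
```

```bash
sed -i "s|        n=int(max|        if len(q)>5: d=ty-a\n        n=int(max|" h.py
python3 - <<'E'
from h import *
c=cell(50,-123)
p=(601.5,-208.3)
route([(*p,110,.205,35,1),(*p,44,None,20),(*p,74,None),(*c,74,.0605,25),(*c,45,None,15),(*c,110,None)])
E
```

```text
tool x [-0.001  0.    -1.   ] p [ 543.  -141.2  111.2] psi -1.511 j6 2.827
15 x [0.1,6.7,1.0,-0.114,0,0] -> [ 602. -208.  110.] j6~1.03
4 x [16.5,0.0,-0.0,-0.000,0,0] -> [ 602. -208.   44.] j6~1.03
1 x [-30.0,0.0,-0.0,-0.000,0,0] -> [ 602. -208.   74.] j6~1.03
2 x [-0.0,22.1,8.1,0.072,0,0] -> [ 648. -217.   74.] j6~1.19
2 x [14.5,0.0,-0.0,-0.000,0,0] -> [ 648. -217.   45.] j6~1.19
2 x [-32.5,0.0,-0.0,-0.000,0,0] -> [ 648. -217.  110.] j6~1.19
```

Emit:
play_rows([
  [0.1,6.7,1,-0.114,0,0,-0.55],
  [0.1,6.7,1,-0.114,0,0,-0.55],
  [0.1,6.7,1,-0.114,0,0,-0.55],
  [0.1,6.7,1,-0.114,0,0,-0.55],
  [0.1,6.7,1,-0.114,0,0,-0.55],
  [0.1,6.7,1,-0.114,0,0,-0.55],
  [0.1,6.7,1,-0.114,0,0,-0.55],
  [0.1,6.7,1,-0.114,0,0,-0.55],
  [0.1,6.7,1,-0.114,0,0,-0.55],
  [0.1,6.7,1,-0.114,0,0,-0.55],
  [0.1,6.7,1,-0.114,0,0,-0.55],
  [0.1,6.7,1,-0.114,0,0,-0.55],
  [0.1,6.7,1,-0.114,0,0,-0.55],
  [0.1,6.7,1,-0.114,0,0,-0.55],
  [0.1,6.7,1,-0.114,0,0,-0.55],
  [0,0,0,0,0,0,-0.55],
  [0,0,0,0,0,0,-0.55],
])

```text
clock: 15.22
eef_pos: [0.6018, -0.2093, 0.1091]
tool_rot: [0.449, 0.547, -0.449, 0.547]
ft_force: [-0.6, -0.1, -0.3]
grip_width: 0.066
```

Emit:
play_rows([
  [16.5,0,0,0,0,0,-0.55],
  [16.5,0,0,0,0,0,-0.55],
  [16.5,0,0,0,0,0,-0.55],
  [16.5,0,0,0,0,0,-0.55],
  [0,0,0,0,0,0,1],
  [0,0,0,0,0,0,1],
  [0,0,0,0,0,0,1],
  [0,0,0,0,0,0,1],
  [0,0,0,0,0,0,1],
  [0,0,0,0,0,0,1],
  [-15,0,0,0,0,0,1],
  [-15,0,0,0,0,0,1],
  [0,22.1,8.1,0.072,0,0,1],
  [0,22.1,8.1,0.072,0,0,1],
  [0,0,0,0,0,0,1],
  [0,0,0,0,0,0,1],
])

```text
clock: 16.55
eef_pos: [0.6488, -0.2182, 0.0728]
tool_rot: [0.486, 0.514, -0.486, 0.514]
ft_force: [-0.4, 0.2, -1.7]
grip_width: 0.0437
```

Emit:
play_rows([
  [14.5,0,0,0,0,0,1],
  [14.5,0,0,0,0,0,1],
  [0,0,0,0,0,0,1],
  [0,0,0,0,0,0,1],
  [0,0,0,0,0,0,-0.38],
  [0,0,0,0,0,0,-0.38],
  [0,0,0,0,0,0,-0.38],
  [0,0,0,0,0,0,-0.38],
  [-22,0,0,0,0,0,-0.38],
  [-22,0,0,0,0,0,-0.38],
  [-22,0,0,0,0,0,-0.55],
])

```text
clock: 17.47
eef_pos: [0.6476, -0.218, 0.1104]
tool_rot: [0.486, 0.514, -0.486, 0.513]
ft_force: [0.2, 0.4, 0.3]
grip_width: 0.0661
```

Run:
```python
from h import *
print(get_obs()["grip_width"],get_obs()["clock"])
R_=rocks(camera("top"))
for r in R_: print(r["reg"],r["c"],r["size"],r["yaw"],r["col"])
p=(440.5,-404); y=1.406-np.pi/2
route([(*p,120,y),(*p,6,None,20)])
```

```text
0.06611888898666955 17.4667
tray [ 642.69647217 -132.69998169] (49.77793502807617, 43.90309143066406) 0.07351456452081973 [43 53 41]
tray [ 633.19134521 -209.75982666] (68.04352569580078, 30.704519271850586) 0.07459898707194323 [85 83 75]
tray [ 543.25897217 -139.4462738 ] (49.79350662231445, 43.61460876464844) 0.05454863395241438 [153 135  98]
tray [534.74505615 -61.05843353] (50.23545455932617, 44.295047760009766) -1.511477492793392 [117  59  42]
bench [ 436.90310669 -417.19604492] (43.896728515625, 21.07728385925293) -0.14113355617847656 [153 109  93]
tool x [ 0.008 -0.003 -1.   ] p [ 650.5 -219.   116.7] psi 0.055 j6 1.191
8 x [-0.4,-25.3,24.2,0.027,0,0] -> [ 440. -404.  120.] j6~0.99
6 x [19.0,0.0,-0.0,-0.000,0,0] -> [ 440. -404.    6.] j6~0.99
```

Emit:
play_rows([
  [-0.4,-25.3,24.2,0.027,0,0,-0.55],
  [-0.4,-25.3,24.2,0.027,0,0,-0.55],
  [-0.4,-25.3,24.2,0.027,0,0,-0.55],
  [-0.4,-25.3,24.2,0.027,0,0,-0.55],
  [-0.4,-25.3,24.2,0.027,0,0,-0.55],
  [-0.4,-25.3,24.2,0.027,0,0,-0.55],
  [-0.4,-25.3,24.2,0.027,0,0,-0.55],
  [-0.4,-25.3,24.2,0.027,0,0,-0.55],
  [0,0,0,0,0,0,-0.55],
  [0,0,0,0,0,0,-0.55],
])

```text
clock: 18.35
eef_pos: [0.437, -0.4046, 0.1136]
tool_rot: [0.54, 0.457, -0.539, 0.457]
ft_force: [-0.4, 0.0, 1.2]
grip_width: 0.0661
```

Run:
```python
from h import *
print(get_obs()["grip_width"],get_obs()["clock"])
t=camera("top");s=camera("side")
for r in rocks(t): print(r["reg"],r["c"],r["size"],r["yaw"],r["col"])
for r in pinpoint("rock6",s): print(np.round(r["centre"],3),round(r["confidence"],2))
p=(440.5,-404); y=1.406-np.pi/2;c=cell(50,123)
route([(*p,120,y),(*p,6,None,20),(*p,120,None),(*c,120,.0605),(*c,46,None,20)])
```

```text
0.06613914797630578 18.35
tray [ 643.13812256 -132.54154968] (49.983516693115234, 44.540584564208984) 0.046631846657557485 [41 51 39]
tray [ 645.48101807 -218.10693359] (49.039695739746094, 43.932151794433594) -1.5331960167302325 [87 85 77]
tray [ 543.33984375 -139.46864319] (49.67396545410156, 44.21112060546875) 0.05814649800608418 [163 144 105]
tray [534.84185791 -60.91412354] (49.975196838378906, 44.07075500488281) -1.5012114437160027 [117  58  41]
bench [ 554.19818115 -404.17712402] (50.91288375854492, 45.29753875732422) 0.7397967894729942 [ 96 100  77]
bench [ 439.31573486 -402.84286499] (50.65205764770508, 43.94648361206055) 1.4113414207391655 [153 110  94]
bench [ 365.54309082 -322.00109863] (52.85979080200195, 23.575971603393555) -0.01683890125646137 [172 139   5]
[ 0.542 -0.14   0.062] 0.88
[ 0.365 -0.308  0.018] 0.88
[ 0.322 -0.143  0.017] 0.78
[ 0.642 -0.138  0.055] 0.66
[ 0.561 -0.409  0.02 ] 0.63
[ 0.536 -0.061  0.06 ] 0.61
[ 0.646 -0.22   0.062] 0.59
[ 0.438 -0.407  0.02 ] 0.58
tool x [ 0.001 -0.    -1.   ] p [ 439.4 -402.7  113.3] psi -0.16 j6 0.989
1 x [-6.7,1.2,1.1,0.005,0,0] -> [ 440. -404.  120.] j6~0.99
6 x [19.0,0.0,-0.0,-0.000,0,0] -> [ 440. -404.    6.] j6~0.99
4 x [-28.5,0.0,-0.0,-0.000,0,0] -> [ 440. -404.  120.] j6~0.99
14 x [-0.0,11.9,-31.8,-0.016,0,0] -> [633.  29. 120.] j6~1.56
4 x [18.5,0.0,-0.0,-0.000,0,0] -> [633.  29.  46.] j6~1.56
```

Emit:
play_rows([
  [17.5,0,0,0,0,0,-0.55],
  [18,0,0,0,0,0,-0.55],
  [18,0,0,0,0,0,-0.55],
  [18,0,0,0,0,0,-0.55],
  [18,0,0,0,0,0,-0.55],
  [17.5,0,0,0,0,0,-0.55],
  [0,0,0,0,0,0,1],
  [0,0,0,0,0,0,1],
  [0,0,0,0,0,0,1],
  [0,0,0,0,0,0,1],
  [0,0,0,0,0,0,1],
  [0,0,0,0,0,0,1],
  [-23,0,0,0,0,0,1],
  [-23,0,0,0,0,0,1],
  [-23,0,0,0,0,0,1],
  [-23,0,0,0,0,0,1],
  [-23,0,0,0,0,0,1],
  [0,0,0,0,0,0,1],
])

```text
clock: 20.0
eef_pos: [0.441, -0.4057, 0.1273]
tool_rot: [0.539, 0.454, -0.538, 0.462]
ft_force: [1.1, -2.1, -1.7]
grip_width: 0.0432
```

Emit:
play_rows([
  [0,11.9,-31.8,-0.016,0,0,1],
  [0,11.9,-31.8,-0.016,0,0,1],
  [0,11.9,-31.8,-0.016,0,0,1],
  [0,11.9,-31.8,-0.016,0,0,1],
  [0,11.9,-31.8,-0.016,0,0,1],
  [0,11.9,-31.8,-0.016,0,0,1],
  [0,11.9,-31.8,-0.016,0,0,1],
  [0,11.9,-31.8,-0.016,0,0,1],
  [0,11.9,-31.8,-0.016,0,0,1],
  [0,11.9,-31.8,-0.016,0,0,1],
  [0,11.9,-31.8,-0.016,0,0,1],
  [0,11.9,-31.8,-0.016,0,0,1],
  [0,11.9,-31.8,-0.016,0,0,1],
  [0,11.9,-31.8,-0.016,0,0,1],
  [0,0,0,0,0,0,1],
  [0,0,0,0,0,0,1],
])

```text
clock: 21.33
eef_pos: [0.6296, 0.033, 0.12]
tool_rot: [0.483, 0.517, -0.483, 0.516]
ft_force: [-0.1, -0.9, -2.4]
grip_width: 0.0433
```

Run:
```python
from h import *
print(get_obs()["grip_width"],get_obs()["clock"])
c=cell(50,123);p=(556,-404.5);y=.73-np.pi/2
route([(*c,120,.0605),(*c,46,None,20),(*c,120,None),(*p,120,y,35,1),(*p,6,None,20)])
```

```text
0.0432651516915898 21.3333
tool x [-0.001 -0.    -1.   ] p [629.6  33.  120. ] psi 0.067 j6 1.557
1 x [-0.0,3.0,4.4,0.006,0,0] -> [633.  29. 120.] j6~1.56
4 x [18.5,0.0,-0.0,-0.000,0,0] -> [633.  29.  46.] j6~1.56
3 x [-24.7,0.0,-0.0,-0.000,0,0] -> [633.  29. 120.] j6~1.56
13 x [-0.0,6.3,34.5,0.069,0,0] -> [ 556. -404.  120.] j6~1.78
6 x [19.0,-0.0,-0.0,-0.000,0,0] -> [ 556. -404.    6.] j6~1.78
```

Emit:
play_rows([
  [0,3,4.4,0.006,0,0,1],
  [18.5,0,0,0,0,0,1],
  [18.5,0,0,0,0,0,1],
  [18.5,0,0,0,0,0,1],
  [18,0,0,0,0,0,1],
  [0,0,0,0,0,0,1],
  [0,0,0,0,0,0,1],
  [0,0,0,0,0,0,-0.38],
  [0,0,0,0,0,0,-0.38],
  [0,0,0,0,0,0,-0.38],
  [0,0,0,0,0,0,-0.38],
  [-24.5,0,0,0,0,0,-0.38],
  [-24.5,0,0,0,0,0,-0.38],
  [-24.5,0,0,0,0,0,-0.55],
])

```text
clock: 22.5
eef_pos: [0.6327, 0.0267, 0.1219]
tool_rot: [0.485, 0.514, -0.486, 0.514]
ft_force: [0.7, -0.5, 0.2]
grip_width: 0.0658
```

Emit:
play_rows([
  [0,6.3,34.5,0.069,0,0,-0.55],
  [0,6.3,34.5,0.069,0,0,-0.55],
  [0,6.3,34.5,0.069,0,0,-0.55],
  [0,6.3,34.5,0.069,0,0,-0.55],
  [0,6.3,34.5,0.069,0,0,-0.55],
  [0,6.3,34.5,0.069,0,0,-0.55],
  [0,6.3,34.5,0.069,0,0,-0.55],
  [0,6.3,34.5,0.069,0,0,-0.55],
  [0,6.3,34.5,0.069,0,0,-0.55],
  [0,6.3,34.5,0.069,0,0,-0.55],
  [0,6.3,34.5,0.069,0,0,-0.55],
  [0,6.3,34.5,0.069,0,0,-0.55],
  [0,6.3,34.5,0.069,0,0,-0.55],
  [0,0,0,0,0,0,-0.55],
  [0,0,0,0,0,0,-0.55],
  [0,0,0,0,0,0,-0.55],
])

```text
clock: 23.83
eef_pos: [0.5558, -0.4074, 0.1214]
tool_rot: [0.661, 0.253, -0.66, 0.253]
ft_force: [0.6, 0.1, 0.9]
grip_width: 0.0657
```

Run:
```python
from h import *
print(get_obs()["grip_width"],get_obs()["clock"])
for r in rocks(camera("top")): print(r["reg"],r["c"],r["size"],r["yaw"],r["col"])
c=cell(-50,123);p=(555.5,-404.5);y=.73-np.pi/2
route([(*p,120,y),(*p,6,None,20),(*p,120,None),(*c,120,.0605,35,1),(*c,46,None,20)])
```

```text
0.06571392286821977 23.8333
tray [ 642.91674805 -132.58743286] (50.724056243896484, 44.22773361206055) 0.08624588101334929 [48 59 46]
tray [ 644.93664551 -217.45880127] (49.6960563659668, 44.40751266479492) -1.56574173026971 [81 79 71]
tray [631.21832275  21.12414169] (49.86796188354492, 43.694759368896484) -1.5487930984539586 [162 117 101]
tray [ 543.41430664 -139.70179749] (50.05862045288086, 44.06698226928711) 0.06375540238384603 [170 149 109]
tray [534.93280029 -60.77980042] (50.15432357788086, 44.33871841430664) -1.5022374098811992 [121  61  44]
bench [ 555.91705322 -403.20910645] (47.424560546875, 43.0436897277832) 0.7478455280774865 [ 99 104  80]
bench [ 365.80014038 -321.88751221] (53.22015380859375, 23.459016799926758) 0.010450402242660584 [178 145   6]
tool x [ 0.  0. -1.] p [ 556.3 -406.7  121.4] psi -0.839 j6 1.778
1 x [1.4,-2.1,-0.9,0.002,0,0] -> [ 556. -404.  120.] j6~1.78
6 x [19.0,-0.0,-0.0,-0.000,0,0] -> [ 556. -404.    6.] j6~1.78
4 x [-28.5,-0.0,-0.0,-0.000,0,0] -> [ 556. -404.  120.] j6~1.78
13 x [-0.0,-15.6,-30.2,-0.069,0,0] -> [533.  23. 120.] j6~1.55
4 x [18.5,0.0,-0.0,-0.000,0,0] -> [533.  23.  46.] j6~1.55
```

Emit:
play_rows([
  [1.4,-2.1,-0.9,0.002,0,0,-0.55],
  [19,0,0,0,0,0,-0.55],
  [19,0,0,0,0,0,-0.55],
  [19,0,0,0,0,0,-0.55],
  [19,0,0,0,0,0,-0.55],
  [19,0,0,0,0,0,-0.55],
  [19,0,0,0,0,0,-0.55],
  [0,0,0,0,0,0,1],
  [0,0,0,0,0,0,1],
  [0,0,0,0,0,0,1],
  [0,0,0,0,0,0,1],
  [0,0,0,0,0,0,1],
  [0,0,0,0,0,0,1],
  [-23,0,0,0,0,0,1],
  [-23,0,0,0,0,0,1],
  [-23,0,0,0,0,0,1],
  [-23,0,0,0,0,0,1],
  [-22,0,0,0,0,0,1],
  [0,0,0,0,0,0,1],
])

```text
clock: 25.47
eef_pos: [0.5577, -0.4073, 0.1266]
tool_rot: [0.663, 0.249, -0.659, 0.255]
ft_force: [0.9, -0.8, -0.2]
grip_width: 0.0433
```

Emit:
play_rows([
  [0,-15.6,-30.2,-0.069,0,0,1],
  [0,-15.6,-30.2,-0.069,0,0,1],
  [0,-15.6,-30.2,-0.069,0,0,1],
  [0,-15.6,-30.2,-0.069,0,0,1],
  [0,-15.6,-30.2,-0.069,0,0,1],
  [0,-15.6,-30.2,-0.069,0,0,1],
  [0,-15.6,-30.2,-0.069,0,0,1],
  [0,-15.6,-30.2,-0.069,0,0,1],
  [0,-15.6,-30.2,-0.069,0,0,1],
  [0,-15.6,-30.2,-0.069,0,0,1],
  [0,-15.6,-30.2,-0.069,0,0,1],
  [0,-15.6,-30.2,-0.069,0,0,1],
  [0,-15.6,-30.2,-0.069,0,0,1],
  [0,0,0,0,0,0,1],
  [0,0,0,0,0,0,1],
  [0,0,0,0,0,0,1],
])

```text
clock: 26.8
eef_pos: [0.5342, 0.0215, 0.1195]
tool_rot: [0.486, 0.513, -0.486, 0.514]
ft_force: [0.6, 0.9, -2.5]
grip_width: 0.043
```

Run:
```python
from h import *
print(get_obs()["grip_width"],get_obs()["clock"])
c=cell(-50,123)
route([(*c,120,.0605,35,1),(*c,46,None,20)])
```

```text
0.04297335509508619 26.8
tool x [ 0.    -0.001 -1.   ] p [534.2  21.5 119.5] psi 0.055 j6 1.556
1 x [-0.5,-1.0,-1.3,-0.006,0,0] -> [533.  23. 120.] j6~1.55
4 x [18.5,0.0,-0.0,-0.000,0,0] -> [533.  23.  46.] j6~1.55
```

Emit:
play_rows([
  [0,-1,-4.5,-0.006,0,0,1],
  [18.5,0,0,0,0,0,1],
  [18.5,0,0,0,0,0,1],
  [18.5,0,0,0,0,0,1],
  [18,0,0,0,0,0,1],
  [0,0,0,0,0,0,1],
  [0,0,0,0,0,0,1],
  [0,0,0,0,0,0,-0.38],
  [0,0,0,0,0,0,-0.38],
  [0,0,0,0,0,0,-0.38],
  [0,0,0,0,0,0,-0.38],
  [-24.5,0,0,0,0,0,-0.38],
  [-24.5,0,0,0,0,0,-0.38],
  [-24.5,0,0,0,0,0,-0.55],
  [0,-35,0,0,0,0,-0.55],
  [0,-35,0,0,0,0,-0.55],
  [0,-35,0,0,0,0,-0.55],
  [0,-35,0,0,0,0,-0.55],
  [0,0,0,0,0,0,-0.55],
  [0,0,0,0,0,0,-0.55],
])

```text
clock: 28.47
eef_pos: [0.3912, 0.0175, 0.12]
tool_rot: [0.484, 0.515, -0.485, 0.515]
ft_force: [0.9, 0.0, 0.4]
grip_width: 0.066
```

Run:
```python
from h import *
c=camera("top");im=c["frame"]
T=tray(c);print(T)
ctr=np.array(T[0][0]);a=np.deg2rad(T[0][2])
for r in rocks(c):
  d=r["c"]-ctr; print(r["reg"],r["c"].round(1),'tray',np.round([d@[np.cos(a),np.sin(a)],d@[-np.sin(a),np.cos(a)]],1),np.round(r["size"],1),round(r["yaw"],3),r["col"])
w=cloud(c);i=im.astype(int)
m=(i[...,0]>130)&(i[...,1]<50)&(w[...,2]>.08)&(w[...,2]<.12);print('knob',w[m].mean(0),m.sum(),w[m].min(0),w[m].max(0))
for k in("tray_floor","plunger_knob"): print([np.round(q["centre"],3) for q in pinpoint(k,c)[:1]])
save('t3.png',cv2.resize(im[150:250,210:410],(800,400),interpolation=cv2.INTER_CUBIC))
```

```text
(((590.414794921875, -97.799072265625), (214.89952087402344, 355.5816650390625), 3.4943320751190186), np.int64(890))
tray [ 643.4 -132.9] tray [ 50.8 -38.3] [50.6 44.5] 0.066 [48 59 46]
tray [ 645.5 -218.2] tray [  47.6 -123.5] [50.3 44.6] -1.519 [90 88 79]
tray [630.6  20.9] tray [ 47.4 116. ] [50.1 44.3] 1.56 [162 116 100]
tray [ 543.5 -139.4] tray [-49.4 -38.7] [49.9 45.2] 0.046 [168 148 108]
tray [534.6 -61. ] tray [-53.5  40.1] [50.  44.2] -1.507 [121  60  43]
tray [531.7  25.6] tray [-51.1 126.7] [49.7 44.2] -1.498 [104 109  85]
bench [ 365.5 -322.2] tray [-238.2 -210.3] [53.2 24.1] -0.02 [184 153   6]
knob [ 0.45774484 -0.10227333  0.100084  ] 89 [ 0.44557273 -0.11427657  0.09340018] [ 0.46970751 -0.08995748  0.10531905]
[array([ 0.59 , -0.095,  0.034])]
[array([ 0.46 , -0.102,  0.085])]
```

View pics/t3.png

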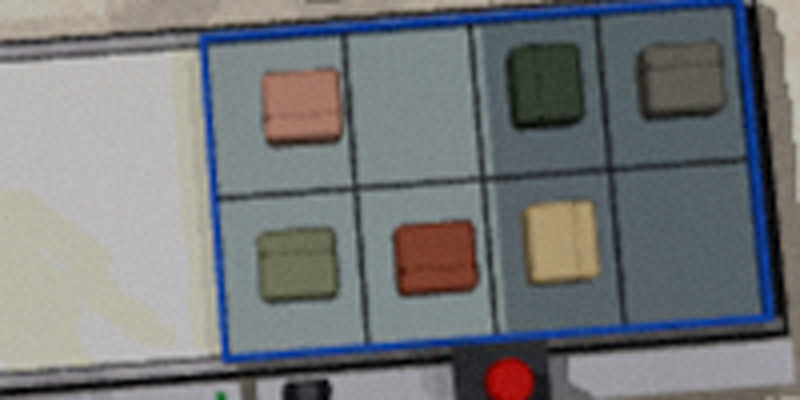

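Run:
```python
from h import *
p=(459,-104)
route([(*p,125,1.631,35,1),(*p,69,None,15)])
print(160*np.array([-np.sin(TY),np.cos(TY)]))
```

```text
tool x [ 0.003  0.    -1.   ] p [395.2  17.6 120.6] psi 0.061 j6 1.554
14 x [-0.3,-3.3,10.4,-0.112,0,0] -> [ 459. -104.  125.] j6~-0.28
4 x [14.0,0.0,0.0,-0.000,0,0] -> [ 459. -104.   69.] j6~-0.28
[ -9.67409588 159.70726931]
```

Emit:
play_rows([
  [-0.3,-3.3,10.4,-0.112,0,0,-0.55],
  [-0.3,-3.3,10.4,-0.112,0,0,-0.55],
  [-0.3,-3.3,10.4,-0.112,0,0,-0.55],
  [-0.3,-3.3,10.4,-0.112,0,0,-0.55],
  [-0.3,-3.3,10.4,-0.112,0,0,-0.55],
  [-0.3,-3.3,10.4,-0.112,0,0,-0.55],
  [-0.3,-3.3,10.4,-0.112,0,0,-0.55],
  [-0.3,-3.3,10.4,-0.112,0,0,-0.55],
  [-0.3,-3.3,10.4,-0.112,0,0,-0.55],
  [-0.3,-3.3,10.4,-0.112,0,0,-0.55],
  [-0.3,-3.3,10.4,-0.112,0,0,-0.55],
  [-0.3,-3.3,10.4,-0.112,0,0,-0.55],
  [-0.3,-3.3,10.4,-0.112,0,0,-0.55],
  [-0.3,-3.3,10.4,-0.112,0,0,-0.55],
  [0,0,0,0,0,0,-0.55],
  [0,0,0,0,0,0,-0.55],
  [0,0,0,0,0,0,-0.55],
])

```text
clock: 30.03
eef_pos: [0.4569, -0.1044, 0.1237]
tool_rot: [-0.02, 0.707, 0.02, 0.707]
ft_force: [0.4, 0.5, -0.7]
grip_width: 0.0662
```

Run:
```python
from h import *
p=(459,-104)
route([(*p,125,1.631,35,1),(*p,69,None,15)])
c=camera("top");save('t4.png',cv2.resize(c["frame"][200:280,260:420],(800,400),interpolation=cv2.INTER_CUBIC))
s=camera("side");save('s4.png',cv2.resize(s["frame"][180:320,180:380],(800,560),interpolation=cv2.INTER_CUBIC))
for k in (s,): print([(np.round(q["centre"],3),q["confidence"]) for q in pinpoint("plunger_knob",k)[:2]])
```

```text
tool x [-0.001  0.    -1.   ] p [ 456.9 -104.4  123.7] psi 1.627 j6 -0.281
1 x [-1.3,0.3,2.1,-0.004,0,0] -> [ 459. -104.  125.] j6~-0.28
4 x [14.0,0.0,0.0,-0.000,0,0] -> [ 459. -104.   69.] j6~-0.28
[(array([ 0.456, -0.105,  0.088]), 0.6)]
```

View pics/s4.png

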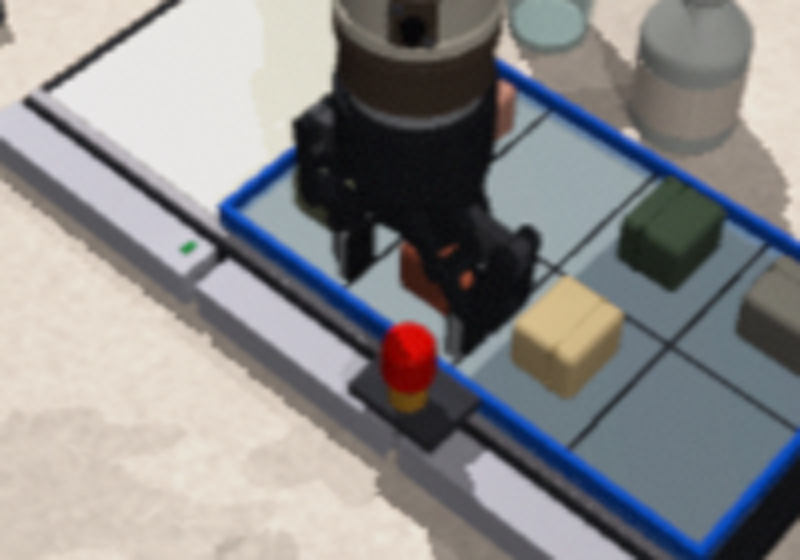

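Emit:
play_rows([
  [14,0,1.5,0,0,0,-0.55],
  [14,0,0,0,0,0,-0.55],
  [14,0,0,0,0,0,-0.55],
  [12.5,0,0,0,0,0,-0.55],
  [0,0,0,0,0,0,-0.55],
  [0,0,0,0,0,0,0],
  [0,0,0,0,0,0,0],
  [0,0,0,0,0,0,1],
  [0,0,0,0,0,0,1],
  [0,0,0,0,0,0,1],
  [0,0,0,0,0,0,1],
  [0,0,0,0,0,0,1],
])

```text
clock: 31.18
eef_pos: [0.4593, -0.1044, 0.0709]
tool_rot: [-0.021, 0.706, 0.021, 0.708]
ft_force: [-0.8, 1.0, 6.5]
grip_width: 0.0279
```

Emit:
play_rows([
  [-4,0,0,0,0,0,1],
  [-4,0,0,0,0,0,1],
  [-4,0,0,0,0,0,1],
  [-3,0,0,0,0,0,1],
  [0,0,0,0,0,0,1],
  [0,0,0,0,0,0,1],
  [0,0,0,0,0,0,1],
])

```text
clock: 31.77
eef_pos: [0.459, -0.1044, 0.0843]
tool_rot: [-0.021, 0.706, 0.021, 0.707]
ft_force: [5.8, 0.7, -9.9]
grip_width: 0.0279
```

Run:
```python
from h import *
o=get_obs();print(o["eef_pos"],o["grip_width"],o["ft_force"],psi())
route([(450.,56,83,None,11)])
s=camera("side");save('s5.png',cv2.resize(s["frame"][220:300,220:380],(800,400),interpolation=cv2.INTER_CUBIC))
```

```text
[ 0.45902672 -0.10437304  0.08427696] 0.02790151981838227 [ 5.78646743  0.73506039 -9.9031973 ] 1.6290824883241992
tool x [ 0.001  0.    -1.   ] p [ 459.  -104.4   84.3] psi 1.629 j6 -0.282
15 x [0.1,10.7,0.0,-0.000,0,0] -> [450.  56.  83.] j6~0.07
```

View pics/s5.png

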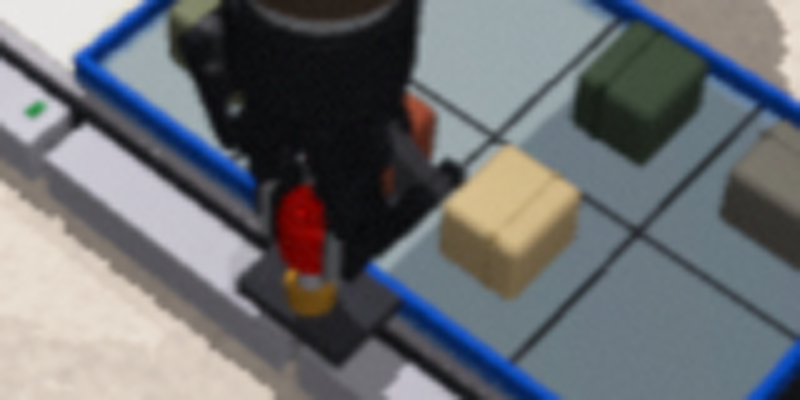

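Emit:
play_rows([
  [-1.5,0,0,0,0,0,1],
  [0,0,0,0,0,0,1],
  [0,4,0,0,0,0,1],
  [0,8,0,0,0,0,1],
  [0,11,0,0,0,0,1],
  [0,11,0,0,0,0,1],
  [0,11,0,0,0,0,1],
  [0,11,0,0,0,0,1],
  [0,11,0,0,0,0,1],
  [0,11,0,0,0,0,1],
  [0,11,0,0,0,0,1],
  [0,8,0,0,0,0,1],
  [0,4,0,0,0,0,1],
  [0,0,0,0,0,0,1],
  [0,0,0,0,0,0,1],
])

```text
clock: 33.07
eef_pos: [0.4528, -0.0029, 0.0856]
tool_rot: [-0.021, 0.707, 0.021, 0.707]
ft_force: [5.1, 2.9, -9.6]
grip_width: 0.0277
```

Run:
```python
from h import *
c=camera("top");print(tray(c));o=get_obs();print(o["eef_pos"],o["grip_width"],o["ft_force"],psi())
```

```text
(((584.361083984375, 3.9746246337890625), (214.8493194580078, 353.9518127441406), 3.530593156814575), np.int64(799))
[ 0.45283164 -0.00298631  0.0856113 ] 0.028029825327881758 [ 6.12279407  2.35258634 -9.89971818] 1.6295278858231674
```

Emit:
play_rows([
  [0,4,0,0,0,0,1],
  [0,8,0,0,0,0,1],
  [0,11,0,0,0,0,1],
  [0,11,0,0,0,0,1],
  [0,11,0,0,0,0,1],
  [0,8,0,0,0,0,1],
  [0,4,0,0,0,0,1],
  [0,1,0,0,0,0,1],
  [0,0,0,0,0,0,1],
  [0,0,0,0,0,0,1],
])

```text
clock: 33.95
eef_pos: [0.4493, 0.0542, 0.0858]
tool_rot: [-0.021, 0.707, 0.021, 0.707]
ft_force: [4.9, 0.6, -10.0]
grip_width: 0.0279
```

Run:
```python
from h import *
c=camera("top");print(tray(c));o=get_obs();print(o["eef_pos"],o["grip_width"],o["ft_force"],psi())
d=o["eef_pos"][:2]-np.array([.459,-.1044]);print(np.linalg.norm(d))
```

```text
(((581.1751098632812, 61.84832763671875), (215.72181701660156, 353.9103698730469), 3.5807175636291504), np.int64(853))
[0.4493778  0.0542144  0.08585773] 0.02793351001613614 [ 5.61562998  0.65896872 -9.61088958] 1.628835006305498
0.1589059915848558
```

Emit:
play_rows([
  [3,0,0,0,0,0,1],
  [3,0.5,0,0,0,0,1],
  [3,0.5,0,0,0,0,1],
  [3,0,0,0,0,0,1],
  [0,0,0,0,0,0,1],
  [0,0,0,0,0,0,1],
])

```text
clock: 34.5
eef_pos: [0.4494, 0.055, 0.074]
tool_rot: [-0.021, 0.707, 0.02, 0.707]
ft_force: [3.8, -1.3, -5.0]
grip_width: 0.0276
```

Emit:
play_rows([
  [2.5,0,0,0,0,0,1],
  [0,0,0,0,0,0,1],
  [0,0,0,0,0,0,-0.55],
  [0,0,0,0,0,0,-0.55],
  [0,0,0,0,0,0,-0.55],
  [0,0,0,0,0,0,-0.55],
  [-20,0,0,0,0,0,-0.55],
  [-20,0,0,0,0,0,-0.55],
  [-20,0,0,0,0,0,-0.55],
  [-20,0,0,0,0,0,-0.55],
  [0,0,-25,0,0,0,-0.55],
  [0,0,-25,0,0,0,-0.55],
  [0,0,-25,0,0,0,-0.55],
  [0,0,-25,0,0,0,1],
  [0,0,-25,0,0,0,1],
  [0,0,0,0,0,0,1],
  [0,0,0,0,0,0,1],
])

```text
clock: 35.92
eef_pos: [0.3233, 0.0481, 0.1517]
tool_rot: [-0.021, 0.707, 0.021, 0.707]
ft_force: [1.2, 0.1, 0.5]
grip_width: 0.0182
```

```bash
cat > chk.py <<'E'
from h import *
c=camera("top");im=c["frame"];s=camera("side")
T=tray(c);print(T)
ctr=np.array(T[0][0]);a=np.deg2rad(T[0][2])
for r in rocks(c):
  d=r["c"]-ctr; print(r["reg"],r["c"].round(1),'tray',np.round([d@[np.cos(a),np.sin(a)],d@[-np.sin(a),np.cos(a)]],1),np.round(r["size"],1),round(r["z"],3),r["col"])
w=cloud(c);i=im.astype(int)
m=(i[...,0]>130)&(i[...,1]<50)&(w[...,2]>.08)&(w[...,2]<.14);print('knob',w[m].mean(0),m.sum(),w[m].min(0),w[m].max(0))
m=(i[...,1]>i[...,0]+40)&(i[...,1]>i[...,2]+30)&(w[...,2]>.06)&(w[...,2]<.12)&(w[...,0]<.55)&(w[...,1]>.3)
if m.any(): print('ball',w[m].mean(0),m.sum(),w[m].min(0),w[m].max(0))
for n in("plunger_knob","light_switch_tip","light_switch"):
  for k in(c,s): print(n,[(np.round(q["centre"],3),round(q["confidence"],2)) for q in pinpoint(n,k)[:1]])
o=get_obs();print(o["clock"],o["eef_pos"],o["ft_force"])
E
python3 - <<'E'
exec(open('chk.py').read())
save('s6.png',cv2.resize(s["frame"][140:300,120:320],(800,640)[:2],interpolation=cv2.INTER_CUBIC)[:600])
E
```

```text
(((580.68310546875, 62.740478515625), (215.15345764160156, 354.0431213378906), 3.4334235191345215), np.int64(966))
tray [636.  -59.7] tray [  47.8 -125.5] [50.1 44.7] 0.076 [96 94 85]
tray [633.   26.1] tray [ 50.  -39.7] [49.7 44. ] 0.076 [53 64 50]
tray [621.4 179.6] tray [ 47.6 114.2] [50.  44.1] 0.076 [170 123 107]
tray [533.8  19.3] tray [-49.4 -40.6] [50.1 43.7] 0.076 [178 157 117]
tray [524.8  98. ] tray [-53.7  38.6] [49.8 43.7] 0.076 [127  65  47]
tray [522.1 184.4] tray [-51.2 125. ] [50.7 43.8] 0.076 [111 116  91]
bench [ 365.1 -321.4] tray [-238.2 -370.6] [53.  24.2] 0.036 [192 160   6]
knob [0.44836686 0.05651533 0.10014575] 88 [0.43588543 0.04541577 0.09410311] [0.45998928 0.06724069 0.10662961]
ball [0.43574418 0.3672129  0.1007082 ] 68 [0.42597458 0.35776803 0.09377873] [0.44522517 0.37834931 0.10630659]
plunger_knob [(array([0.451, 0.058, 0.084]), 0.64)]
plunger_knob [(array([0.449, 0.057, 0.084]), 0.61)]
light_switch_tip [(array([0.437, 0.369, 0.092]), 0.43)]
light_switch_tip [(array([ 0.641,  0.381, -0.001]), 0.66)]Traceback (most recent call last):
  File "<stdin>", line 1, in <module>
  File "<string>", line 12, in <module>
ValueError: it knows: beaker, blue_cap, dust_brush, light_switch_tip, lightbox, plunger_knob, rock, sample_jar, tray_floor, wash_bottle
```

```bash
sed -i 's/,"light_switch")/)/' chk.py
python3 - <<'E'
from h import *
s=camera("side");c=camera("top")
w=cloud(c);m=(w[...,2]>.02)&(w[...,2]<.032)&(w[...,0]>.4)&(w[...,0]<.56)&(w[...,1]>.3)&(w[...,1]<.45);print('block',np.median(w[m],0),m.sum(),cv2.minAreaRect(w[m][:,:2].astype(np.float32)*1000))
route([(395,370,150,1.571,35,1),(395,370,88,None,20),(495,370,88,None,12)])
save('s6.png',cv2.resize(s["frame"][140:300,120:320],(750,600),interpolation=cv2.INTER_CUBIC))
E
```

```text
block [0.47805839 0.36123617 0.02409832] 417 ((472.9102478027344, 366.2303771972656), (50.73954391479492, 69.70857238769531), 84.55764770507812)
tool x [-0. -0. -1.] p [324.8  48.1 151.4] psi 1.629 j6 0.089
10 x [0.1,32.0,8.0,0.006,0,0] -> [395. 370. 150.] j6~0.75
4 x [15.5,0.0,0.0,-0.000,0,0] -> [395. 370.  88.] j6~0.75
9 x [-0.0,-0.0,11.1,-0.000,0,0] -> [495. 370.  88.] j6~0.64
```

View pics/s6.png

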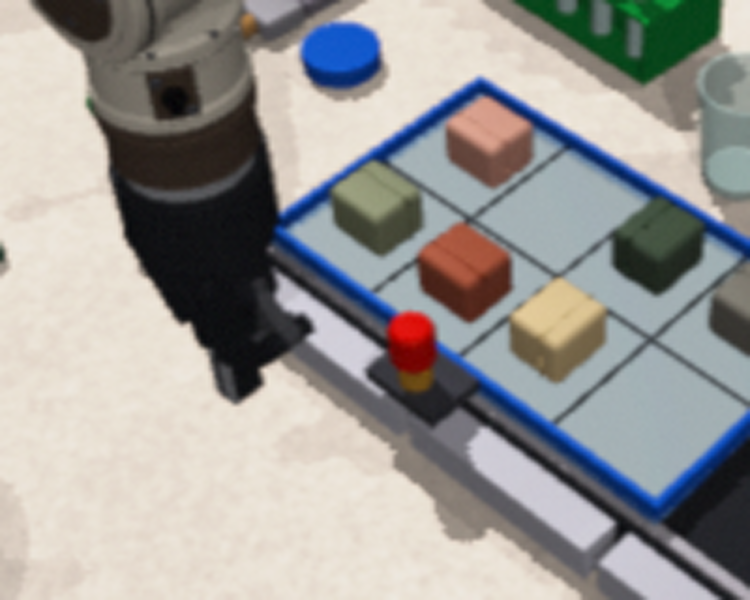

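Emit:
play_rows([
  [0,32,8,0.006,0,0,1],
  [0,32,8,0.006,0,0,1],
  [0,32,8,0.006,0,0,1],
  [0,32,8,0.006,0,0,1],
  [0,32,8,0.006,0,0,1],
  [0,32,8,0.006,0,0,1],
  [0,32,8,0.006,0,0,1],
  [0,32,8,0.006,0,0,1],
  [0,32,8,0.006,0,0,1],
  [0,32,8,0.006,0,0,1],
  [0,0,0,0,0,0,1],
  [0,0,0,0,0,0,1],
  [15.5,0,0,0,0,0,1],
  [15.5,0,0,0,0,0,1],
  [15.5,0,0,0,0,0,1],
  [15.5,0,0,0,0,0,1],
  [0,0,0,0,0,0,1],
  [0,0,0,0,0,0,1],
])

```text
clock: 37.82
eef_pos: [0.3936, 0.3687, 0.0888]
tool_rot: [0.0, 0.708, -0.002, 0.706]
ft_force: [0.2, 0.3, 1.0]
grip_width: 0.0001
```

Emit:
play_rows([
  [0,-0.5,8,0,0,0,1],
  [0,-0.5,8,0,0,0,1],
  [0,-0.7,8,0,0,0,1],
  [0,-0.7,8,0,0,0,1],
  [0,-0.7,8,0,0,0,1],
  [0,-0.7,8,0,0,0,1],
  [0,-0.7,8,0,0,0,1],
  [0,-0.7,8,0,0,0,1],
  [0,-0.7,8,0,0,0,1],
  [0,-0.7,8,0,0,0,1],
  [0,0,6,0,0,0,1],
  [0,0,0,0,0,0,1],
])

```text
clock: 38.82
eef_pos: [0.4818, 0.3634, 0.0891]
tool_rot: [0.001, 0.707, -0.001, 0.707]
ft_force: [-0.1, -0.9, 0.1]
grip_width: 0.0001
```

Run:
```python
from h import *
o=get_obs();print(o["eef_pos"],o["ft_force"])
s=camera("side")
save('s7.png',cv2.resize(s["frame"][110:230,100:260],(800,600),interpolation=cv2.INTER_CUBIC))
for k in (s,camera("top")): print([(np.round(q["centre"],3),round(q["confidence"],2)) for q in pinpoint("light_switch_tip",k)[:2]])
```

```text
[0.48176991 0.36337597 0.08914366] [-0.10293945 -0.85660206  0.06879356]
[(array([0.508, 0.362, 0.097]), 0.56)]
[]
```

View pics/s7.png

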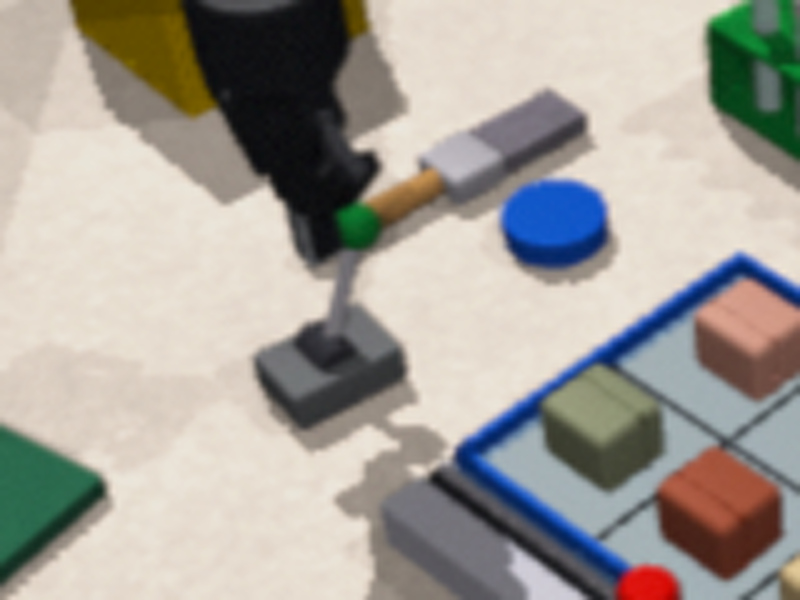

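Emit:
play_rows([
  [0,0,2,0,0,0,1],
  [0,0,2,0,0,0,1],
  [0,0,2,0,0,0,1],
  [0,0,0,0,0,0,1],
])

```text
clock: 39.35
eef_pos: [0.4863, 0.3636, 0.0894]
tool_rot: [0.001, 0.707, -0.001, 0.707]
ft_force: [-0.5, -0.3, -0.7]
grip_width: 0.0001
```

Emit:
play_rows([
  [0,0,2,0,0,0,1],
  [0,0,2,0,0,0,1],
  [0,0,0,0,0,0,1],
])

```text
clock: 39.6
eef_pos: [0.4889, 0.3635, 0.0892]
tool_rot: [0.0, 0.708, -0.001, 0.706]
ft_force: [-4.7, -0.6, 0.5]
grip_width: -0.0
```

Emit:
play_rows([
  [0,0,2,0,0,0,1],
  [0,0,0,0,0,0,1],
])

```text
clock: 39.77
eef_pos: [0.4891, 0.3635, 0.0892]
tool_rot: [0.0, 0.71, -0.0, 0.705]
ft_force: [-8.4, -0.2, 2.7]
grip_width: -0.0001
```

Emit:
play_rows([
  [0,0,-15,0,0,0,1],
  [0,0,-25,0,0,0,1],
  [-20,0,-25,0,0,0,1],
  [-30,0,-25,0,0,0,1],
  [-30,0,-25,0,0,0,1],
  [0,0,-25,0,0,0,1],
  [0,0,-25,0,0,0,1],
  [0,0,0,0,0,0,1],
  [0,0,0,0,0,0,1],
])

```text
clock: 40.52
eef_pos: [0.327, 0.3643, 0.1704]
tool_rot: [0.0, 0.706, 0.0, 0.708]
ft_force: [-0.5, -0.5, 0.3]
grip_width: 0.0
```

Run:
```python
exec(open('chk.py').read())
save('t8.png',cv2.resize(c["frame"][140:330,90:490],(800,380),interpolation=cv2.INTER_CUBIC))
```

```text
(((580.6427612304688, 63.062217712402344), (215.0404052734375, 353.8107604980469), 3.5600733757019043), np.int64(964))
tray [635.9 -59.6] tray [  47.5 -125.9] [49.9 44.4] 0.076 [96 93 84]
tray [633.5  26.2] tray [ 50.5 -40.1] [51.  43.8] 0.076 [52 63 49]
tray [621.4 179.8] tray [ 47.9 114. ] [50.6 43.9] 0.076 [168 122 105]
tray [533.7  19.3] tray [-49.6 -40.8] [50.1 43.7] 0.076 [176 155 115]
tray [525.  98.] tray [-53.4  38.3] [49.4 44.1] 0.076 [126  64  47]
tray [521.9 184.2] tray [-51.1 124.5] [50.4 43.9] 0.076 [110 114  89]
bench [ 364.8 -322.5] tray [-239.4 -371.4] [50.7 24.1] 0.036 [190 159   6]
knob [0.44853177 0.05648775 0.09991093] 88 [0.43585487 0.04542313 0.09559289] [0.45995997 0.06723973 0.10444221]
ball [0.51207212 0.36090918 0.10079053] 67 [0.50278898 0.35146627 0.09321963] [0.52225553 0.37091929 0.10786537]
plunger_knob [(array([0.45 , 0.056, 0.084]), 0.54)]
plunger_knob [(array([0.446, 0.057, 0.089]), 0.64)]
light_switch_tip [(array([0.512, 0.365, 0.093]), 0.43)]
light_switch_tip [(array([0.526, 0.097, 0.061]), 0.58)]
40.8167 [0.32819692 0.36384512 0.16920826] [-0.08911164  0.10312772  0.36441812]
```

View pics/t8.png

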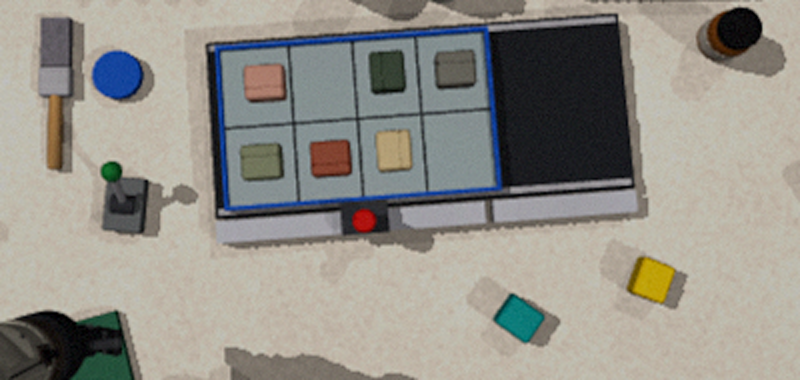

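Run:
```python
from h import *
p=(622,180.5);c=(623.,189)
route([(480,180,150,.8,35,1),(*p,120,.0605,35,1),(*p,45,None,20),(*p,60,None),(*c,60,None,10),(*c,46,None,20),(*c,140,None),(400,150,180,None)])
```

```text
tool x [ 0. -0. -1.] p [328.2 363.8 169.2] psi 1.568 j6 0.84
7 x [2.7,-18.2,29.8,0.110,0,0] -> [480. 180. 150.] j6~1.13
7 x [4.3,18.4,9.6,0.106,0,0] -> [622. 180. 120.] j6~1.79
4 x [18.8,0.0,-0.0,-0.000,0,0] -> [622. 180.  45.] j6~1.79
1 x [-15.0,0.0,-0.0,-0.000,0,0] -> [622. 180.  60.] j6~1.79
1 x [-0.0,1.5,-8.4,-0.000,0,0] -> [623. 189.  60.] j6~1.80
1 x [14.0,0.0,-0.0,-0.000,0,0] -> [623. 189.  46.] j6~1.80
3 x [-31.3,0.0,-0.0,-0.000,0,0] -> [623. 189. 140.] j6~1.80
7 x [-5.7,-32.1,3.6,-0.000,0,0] -> [400. 150. 180.] j6~1.87
```

Emit:
play_rows([
  [2.7,-18.2,29.8,0.11,0,0,-0.5],
  [2.7,-18.2,29.8,0.11,0,0,-0.5],
  [2.7,-18.2,29.8,0.11,0,0,-0.5],
  [2.7,-18.2,29.8,0.11,0,0,-0.5],
  [2.7,-18.2,29.8,0.11,0,0,-0.5],
  [2.7,-18.2,29.8,0.11,0,0,-0.5],
  [2.7,-18.2,29.8,0.11,0,0,-0.5],
  [4.3,18.4,9.6,0.106,0,0,-0.5],
  [4.3,18.4,9.6,0.106,0,0,-0.5],
  [4.3,18.4,9.6,0.106,0,0,-0.5],
  [4.3,18.4,9.6,0.106,0,0,-0.5],
  [4.3,18.4,9.6,0.106,0,0,-0.5],
  [4.3,18.4,9.6,0.106,0,0,-0.5],
  [4.3,18.4,9.6,0.106,0,0,-0.5],
  [0,0,0,0,0,0,-0.5],
  [0,0,0,0,0,0,-0.5],
  [0,0,0,0,0,0,-0.5],
])

```text
clock: 42.23
eef_pos: [0.621, 0.1796, 0.1197]
tool_rot: [0.485, 0.514, -0.486, 0.514]
ft_force: [-0.1, 0.1, 0.4]
grip_width: 0.0638
```

Run:
```python
from h import *
p=(622,180.5);c=(623.,189)
route([(*p,120,.0605),(*p,45,None,20)])
```

```text
tool x [-0.002 -0.    -1.   ] p [621.  179.6 119.7] psi 0.057 j6 1.795
1 x [-0.3,1.1,-0.8,-0.003,0,0] -> [622. 180. 120.] j6~1.79
4 x [18.8,0.0,-0.0,-0.000,0,0] -> [622. 180.  45.] j6~1.79
```

Emit:
play_rows([
  [18.8,1,-0.8,0,0,0,-0.5],
  [18.8,0,0,0,0,0,-0.5],
  [18.8,0,0,0,0,0,-0.5],
  [18.5,0,0,0,0,0,-0.5],
  [0,0,0,0,0,0,1],
  [0,0,0,0,0,0,1],
  [0,0,0,0,0,0,1],
  [0,0,0,0,0,0,1],
  [0,0,0,0,0,0,1],
  [0,0,0,0,0,0,1],
  [-10,0,0,0,0,0,1],
  [0,1.5,-8.5,0,0,0,1],
  [0,0,0,0,0,0,1],
  [9.5,0,0,0,0,0,1],
  [0,0,0,0,0,0,1],
  [0,0,0,0,0,0,1],
])

```text
clock: 43.57
eef_pos: [0.6226, 0.1893, 0.045]
tool_rot: [0.485, 0.514, -0.486, 0.514]
ft_force: [-0.3, -0.4, -3.3]
grip_width: 0.0428
```

Emit:
play_rows([
  [0,0,0,0,0,0,-0.38],
  [0,0,0,0,0,0,-0.38],
  [0,0,0,0,0,0,-0.38],
  [0,0,0,0,0,0,-0.38],
  [-31,0,0,0,0,0,-0.38],
  [-31,0,0,0,0,0,-0.38],
  [-31,0,0,0,0,0,-0.38],
  [-5,-32,3.6,0,0,0,-0.38],
  [-5,-32,3.6,0,0,0,-0.38],
  [-5,-32,3.6,0,0,0,-0.38],
  [-5,-32,3.6,0,0,0,-0.38],
  [-5,-32,3.6,0,0,0,-0.38],
  [-5,-32,3.6,0,0,0,-0.38],
  [-5,-32,3.6,0,0,0,-0.38],
  [0,0,0,0,0,0,-0.38],
  [0,0,0,0,0,0,-0.38],
  [0,0,0,0,0,0,-0.38],
])

```text
clock: 44.98
eef_pos: [0.4021, 0.1518, 0.1749]
tool_rot: [0.486, 0.514, -0.485, 0.515]
ft_force: [0.1, 0.4, 0.2]
grip_width: 0.059
```

```bash
python3 chk.py
```

```text
(((580.6622924804688, 62.62150573730469), (215.19432067871094, 354.3406982421875), 3.5208382606506348), np.int64(946))
tray [635.9 -59.7] tray [  47.6 -125.5] [50.1 44.7] 0.076 [98 96 87]
tray [633.4  26.1] tray [ 50.4 -39.7] [50.1 44. ] 0.076 [54 66 51]
tray [621.  188.5] tray [ 48.  123.2] [50.4 44.5] 0.076 [173 126 109]
tray [533.9  19.1] tray [-49.4 -40.5] [50.3 43.8] 0.076 [181 160 119]
tray [525.   97.8] tray [-53.4  38.6] [49.6 43.8] 0.076 [130  67  48]
tray [521.7 184. ] tray [-51.4 124.8] [50.3 44.4] 0.076 [113 118  92]
bench [ 364.5 -322.2] tray [-239.4 -370.8] [50.8 24.3] 0.036 [196 164   6]
knob [0.44870363 0.05662936 0.10039639] 87 [0.43589124 0.04543121 0.09442343] [0.45995907 0.06959035 0.10550871]
ball [0.51265381 0.36216617 0.1013158 ] 57 [0.50271847 0.35359336 0.09271101] [0.52259124 0.37226908 0.10806602]
plunger_knob [(array([0.453, 0.051, 0.085]), 0.67)]
plunger_knob [(array([0.448, 0.054, 0.088]), 0.63)]
light_switch_tip [(array([0.774, 0.068, 0.002]), 0.44)]
light_switch_tip []
45.2833 [0.40171982 0.15158725 0.1737596 ] [0.27253919 0.01349885 0.06996207]
```

All blocks are within about 4 mm of their cell centres, the plunger is home and the lever is fully over, so I'm handing in.

```bash
python3 -c "
from workcell import *
print(job_done())"
```

```text
the job is handed in; nothing more can be done
None
```

The job is done and handed in at about 45 s on the robot's clock. The run returned no verdict, so the results below rest on my own last checks.

- **Blocks:** Six specimens were present: red, mid grey, cream and dark green-grey in the tray, and pink and grey-green on the bench. Each is on the tray floor in its own cell, within about 4 mm of the cell's centre, and no quarter is empty.
- **Pink block:** It measured about 9 mm off centre after the tray moved. I re-set it as a last step, after the switch was on, and it then measured 2 mm off.
- **Tray and plunger:** The tray travelled about 160 mm and sits over the light panel. The knob's top is at the same height as at the start (100 mm by camera), so the pin is fully home.
- **Switch:** The lever's ball moved 76 mm to the +x side. I pushed until it met its stop, with the force rising to about 8 N.
- **Other things on the bench:** The turquoise and yellow look-alikes and the bystanders were never touched. In the last picture, taken before I re-set the pink block, those in view had not moved. The beaker and wash bottle lie outside that crop.

**Checks that failed or disagreed:** In the final check the network did not find the lever's ball, giving one wrong place and one miss. I used the ball's measured depth position instead. I saw no knocked block and no slackened grip during the run.

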